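# Start a UV exposure on the light table

## Task

Start an exposure on the UV light table: tip the mains rocker over by pressing its raised end right down, then press the long bar-shaped key fully home so that it stays down, and then press the round button and keep it pushed down. The program finishes while holding the round button down. Leave the square key alone, and do not disturb, lift or knock over the vial, the tube rack or the spray bottle; nothing is to be grasped.

Things in the scene. Friction and masses are not known exactly. Their poses are not given: they have to be found in the camera images.
- console: Off-white UV light table fixed to the bench, 420 mm wide (its y), 310 mm deep (x -75 to +235 mm), key panel 70 mm high. Origin on the bench under the middle of the row of controls; x points from the key side to the fixed amber cover (x 80 to 220 mm, 30 mm high). Yaw up to 0.3 rad. Its four controls, all white plastic in black bezels, stand about 80 mm apart across its width, in an order that varies, all square to the console.
- rocker_on_end (a point): Mains rocker: two flat faces in a shallow V, 52 mm long along the console's x, 30 mm wide, hinged at mid-length 9 mm above the panel, in a black 64 x 42 mm bezel. Off: near half level, far half raised 0.4 rad. This point: outer end of the raised face, 23 mm from the hinge line, 19 mm above the panel. Needs 2 to 4 N; fully on, this half is level 9 mm above the panel. Stays where left.
- rocker (a joint): Angle of the rocker: 0 off (far half raised) to 0.4 rad fully on (far half level, near half raised).
- bar_key_top (a point): Long bar-shaped key, 52 mm wide across the console (its y) by 20 mm deep; this point is the centre of its top face, 16 mm above the panel when up. It goes straight down 7 mm against about 3 N of friction and stays where it is left.
- bar_key (a joint): Depth of the bar key: 0 up, 0.007 m fully home.
- square_key_top (a point): Square key, 26 x 26 mm, to be left alone; this point is the centre of its top face, 16 mm above the panel. It moves like the bar key.
- square_key (a joint): Depth of the square key: 0 up, 0.007 m fully home.
- round_button_top (a point): Round spring button, 30 mm in diameter, in a round black bezel; this point is the centre of its top face, 16 mm above the panel when up. It goes straight down 6 mm, takes 1.5 N to start and 5 N to reach its stop, and springs back when released.
- round_button (a joint): Depth of the round button: 0 up, 0.006 m at its stop.
- round_mount: The round black bezel, 44 mm in diameter and 3 mm thick, fixed on the panel and carrying the round button; origin on the panel, on the button axis.
- vial: Small amber vial with a black cap, 23 mm in diameter, 40 mm high, standing loose on the panel in front of the middle of the row of controls (about 48 mm towards the robot). Origin at its foot. Leave it alone.
- tube_rack: Low blue tube rack, 85 x 125 mm, 41 mm high, loose on the bench beside the console (its -y side). Origin at the centre of its underside. Leave it alone.
- spray_bottle: White spray bottle, 78 mm in diameter, 184 mm high, loose on the bench beside the console (its +y side). Origin at the centre of its underside. Leave it alone.

How it is judged:
By the outcome, as a careful person would: the job done as asked, in the order asked, and still so for the second after the job is handed in, while the arm keeps its last pose, push and grip.
It also fails if it takes over 40 s, if anything falls off the work surface, if the arm or the gripper's body presses on something with over 40 N, if the wrist force passes 120 N, or if a joint passes its speed limit or range.

## Robot

A 7-joint arm with a two-finger parallel gripper is mounted at the origin on the work surface. World frame = base frame: x ahead of the robot, y to its left, z up, the work surface at z = 0. Lengths are in mm, angles in degrees, forces in N, time in s.
With the tool pointing down it reaches from about 350 to 900 mm from the base axis. Payload 19.9 kg.
Tool frame: the origin (TCP) lies at the very end of the fingers, on their centre line; the grasp point (between the pads) lies 19 mm behind it (r.grasp_offset is the distance from the TCP to the grasp point, in mm); z points along the fingers, y is the line along which they close (so a half turn about z gives the same grasp; the last joint's range is limited). The gripper opens to 85 mm and grips with 20 to 120 N. Pads are 22 mm wide; open, the fingers measure 114 mm over their backs; the gripper's body (76 mm by 85 mm) begins 54 mm behind the grasp point. The pads swing forward as they close: fully open they stand 13 mm farther back than shut.
Start: joints at [-66.32, 23.915, -0.59, 92.452, 0.269, 63.638, -3.037], TCP at [274.539, 561.453, 231.26] pointing down, gripper open.
Joint ranges: [-161.28, 161.28], [-22.2, 115.67], [-73.04, 71.86], [3.21, 147.25], [-68.34, 248.33], [10.77, 114.83], [-161.83, 161.83]. Speed limits (degrees/s): [108.29, 108.29, 136.94, 136.94, 172.46, 172.46, 172.46].

## Interface

Orientations are given as a 3x3 rotation matrix whose columns are the frame's x, y, z axes.
In Python, from station import r, eyes gives the robot as it stands.
- The arm moves only by the tool arm_command, never from a script. Its argument "series" is text: rows parted by semicolons, each of 4 numbers parted by spaces: the shift along the tool's x, y, z in mm, then the turn about the tool's z in degrees. A call has exactly 10 rows; each row is the pose to reach, as a shift and turn from the pose commanded when the call began, along the tool's axes at that moment; what a row does not reach only later rows make up. A row lasts 1/10 s, in which the tool goes at most 50 mm and 8.59 degrees, less where a joint would pass 70% of its speed; a pose out of reach is approached as far as the arm can. A call with a gripper value outside its range is refused whole. "jaw" is the finger opening in mm, from 0 to 85.4, set as the call begins (left out, the last holds). The fingers move at their own pace and stop on an object; the grip force is fixed at half the most. Time passes only in rows, so rows that repeat a pose let the fingers close, or fill a call up. It gives the time, the measured TCP pose, the force, the opening and the grip force at its end, in the units of the state.
- r.state(): the state, without advancing time (a new reading comes with each control period).
- eyes.grab_frame(name): name is "scene" or "top" or "wrist"; returns a dict with "pixels" (480x640x3 uint8, blue, green, red), "depth" (480x640 float32, mm along the optical axis (not along the pixel's ray), 0 where there is no reading), "fx", "fy", "cx", "cy" (pixels), "position" and "rotation" of the camera in the world. Camera axes: x right, y up, looking along -z (the intrinsics and any distortion apply to the point x, -y, -z); pixel columns grow to the right and rows downward; lengths in mm; the calibration is good to about 2 mm. A picture is of the moment at which its call begins.
- r.hand_in(): hands the job in; it is judged then, once.
The state is a dict: "clock": time; "joint_positions": joint angles; "qd": joint speeds; "tau": joint torques, N m; "ee_pos": TCP position; "eef_rot": TCP orientation; "ft_force": force on the tool from outside, world axes, zero at the start; "wrist_torque": the same for the moment, N m; "opening": finger opening in mm; "grip_force": force on a finger pad.
Only numpy, scipy, OpenCV 4.12 (cv2) and the standard library are available. Lean on these libraries where they do the work, as an engineer would, in place of code of your own. Each camera call takes 0.05 s, during which the arm holds its last target. There are 200 camera calls.

## Working session

There is one attempt and no reset: what is moved stays moved. The work goes in short steps, Python scripts to look and compute and a tool call to move; the robot and the scene stay as the last step left them, time stands still between calls to the robot, and variables do not carry over. Pictures are saved under pics/ and viewed, at most 10 in all, crops included, and the job is handed in when it is done.

Besides the shell and the picture viewer there is one more tool, called after "Request:" as name(argument=value, ...) on one line, values as JSON. arm_command: Moves the arm, as the interface text tells. Its arguments: {"type":"object","properties":{"series":{"type":"string"},"jaw":{"type":"number"}},"required":["series"]}

```bash
mkdir -p pics
cat > h.py <<'E'
import numpy as np, cv2
from station import r, eyes
def grab(n,fn=None):
    f=eyes.grab_frame(n)
    if fn: cv2.imwrite('pics/'+fn,f['pixels'])
    return f
def ray(f,u,v,z):
    d=np.array([(u-f['cx'])/f['fx'],-(v-f['cy'])/f['fy'],-1.])
    d=np.array(f['rotation'])@d; p=np.array(f['position'])
    return p+d*(z-p[2])/d[2]
def dep(f,u,v):
    w=f['depth'][int(v)-1:int(v)+2,int(u)-1:int(u)+2]; w=w[w>0]; D=np.median(w)
    return np.array(f['position'])+np.array(f['rotation'])@(D*np.array([(u-f['cx'])/f['fx'],-(v-f['cy'])/f['fy'],-1.]))
E
python3 - <<'E'
from h import *
f=grab('top','top1.png');g=grab('scene','scene1.png')
print({k:f[k] for k in f if k not in('pixels','depth')})
s=r.state();print(s['ee_pos'],s['eef_rot'],s['clock'],s['ft_force'])
E
```

```text
{'fx': 615.2753513299706, 'fy': 615.2753513299706, 'cx': 324.5511140268626, 'cy': 241.71640668214636, 'position': array([ 429.6762112 ,   33.30234142, 1359.90457403]), 'rotation': array([[ 0.01359494,  0.99238407, -0.12242972],
       [-0.99986566,  0.01237093, -0.01075234],
       [-0.00915589,  0.12255945,  0.99241894]])}
[274.43420306 561.1945551  230.74876756] [[-8.98353485e-01  4.39273117e-01 -3.81123287e-04]
 [ 4.39273273e-01  8.98352941e-01 -9.92535023e-04]
 [-9.36107275e-05 -1.05906457e-03 -9.99999435e-01]] 0.1 [-0.96930845 -0.29892869 -0.49365635]
```

View pics/top1.png

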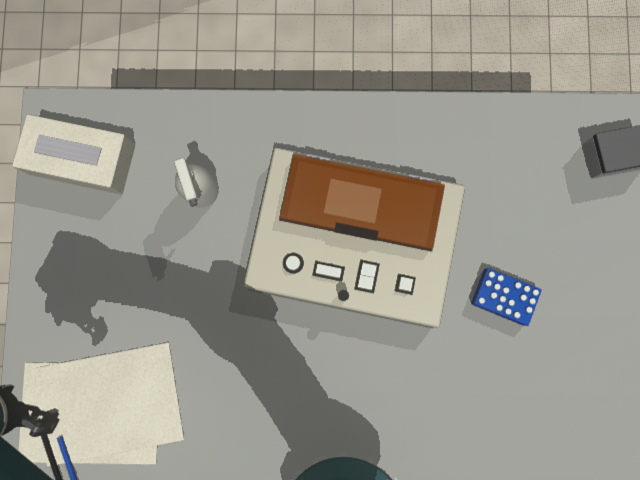

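View pics/scene1.png

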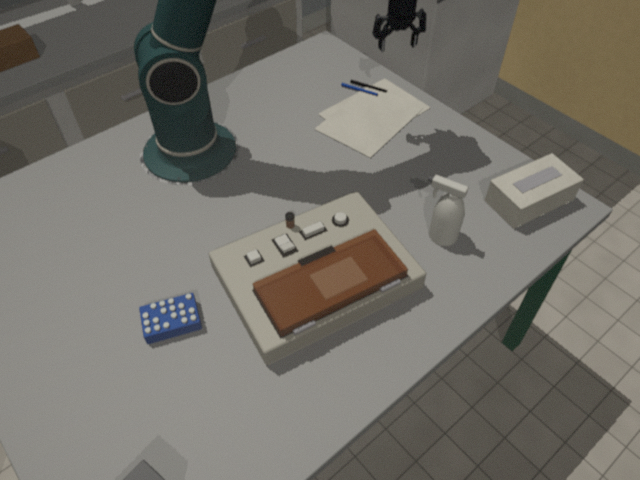

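The top view shows, left to right, the round button (293,263), the bar key (329,271), the rocker (368,277) and the square key (405,284). The vial is at (343,294), the bottle at (195,180) and the rack at (506,296). The scene view agrees.

```bash
cat >> h.py <<'E'
def boxes(f,roi,lo=150):
    x0,y0,x1,y1=roi; im=f['pixels'][y0:y1,x0:x1]
    m=(im.max(2)<70).astype(np.uint8)
    cs,_=cv2.findContours(m,cv2.RETR_EXTERNAL,cv2.CHAIN_APPROX_NONE)
    return [(cv2.minAreaRect(c+np.array([[x0,y0]])),cv2.contourArea(c)) for c in cs if cv2.contourArea(c)>100]
E
python3 - <<'E'
from h import *
f=grab('top')
P=[]
for b,a in boxes(f,(275,245,425,305)):
    p=ray(f,*b[0],73); print(np.round(b[0]),np.round(b[1]),round(b[2]),a,np.round(p,1))
for u,v in[(293,263),(329,271),(368,277),(405,284)]: print(np.round(ray(f,u,v,80),1), np.round(dep(f,u,v),1))
print(np.round(dep(f,310,290),1))
s=r.state();R=np.array(s['eef_rot']);print(np.round(R.T@(np.array([500,30,231])-s['ee_pos']),1))
E
```

```text
[293. 263.] [18. 18.] 90 266.5 [542.6 112.9  73. ]
[542.  112.4  80. ] [541.5 112.1  84.9]
[526.2  37.1  80. ] [526.   37.1  83.3]
[514.8 -44.2  80. ] [514.9 -44.3  78.2]
[ 501.2 -121.    80. ] [ 501.  -120.6   83.7]
[486.7  76.4  69. ]
[-4.360e+02 -3.782e+02  2.000e-01]
```

Request:
arm_command(series="-44 -38 0 -2;-88 -76 0 -4;-132 -114 0 -6;-176 -152 0 -8;-220 -190 0 -10;-264 -228 0 -12;-308 -266 0 -14;-352 -304 0 -16;-396 -342 0 -16;-436 -378 0 -16", jaw=0)

```text
clock: 1.15
ee_pos: [470.9, 99.5, 231.5]
eef_rot: [[-0.985, 0.174, 0.0], [0.174, 0.985, 0.0], [-0.0, 0.0, -1.0]]
ft_force: [1.3, 0.6, 0.3]
opening: -0.4
grip_force: 0.0
```

Request:
arm_command(series="0 0 0 0;0 0 0 0;0 0 0 0;0 0 0 0;0 0 0 0;0 0 0 0;0 0 0 0;0 0 0 0;0 0 0 0;0 0 0 0")

```text
clock: 2.15
ee_pos: [470.5, 101.5, 231.3]
eef_rot: [[-0.985, 0.175, 0.0], [0.175, 0.985, -0.0], [-0.0, -0.0, -1.0]]
ft_force: [0.0, -0.1, -0.0]
opening: 0.1
grip_force: 0.0
```

Run:
```python
from h import *
f=grab('wrist','w1.png');print(f['position'],f['rotation'],f['fx'])
s=r.state();print(s['ee_pos'],s['eef_rot'],s['clock'],s['ft_force'],s['opening'])
```

```text
[401.57810526 114.26585582 374.08076556] [[ 0.17509233 -0.94629914 -0.27177309]
 [ 0.98455117  0.16865104  0.04707246]
 [ 0.00129019 -0.27581654  0.96120943]] 401.8773970839392
[470.52052724 101.46245671 231.29486018] [[-9.84618321e-01  1.74719094e-01 -1.45361680e-05]
 [ 1.74719094e-01  9.84618319e-01 -7.05189870e-05]
 [ 1.99156385e-06 -7.19740327e-05 -9.99999997e-01]] 2.2 [-0.21912856  0.37938506  0.77836587] -0.0659033575206583
```

View pics/w1.png

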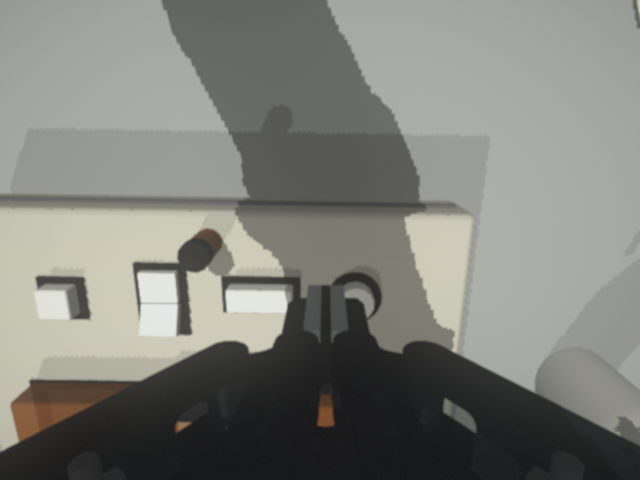

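The wrist view is square to the console. It shows the rocker at (158,303) with its far raised face at (158,320), the bar key at (257,298), the round button partly hidden at (357,298) and the vial top at (195,252).

Run:
```python
from h import *
f=grab('wrist')
for u,v,z in[(158,334,89),(158,304,79),(158,320,84),(257,298,86),(158,275,79),(195,252,110),(60,300,86),(365,298,86)]: print(u,v,np.round(ray(f,u,v,z),1),np.round(dep(f,u,v),1))
# white masks -> top faces by depth (world z>84)
H,W=f['depth'].shape; U,V=np.meshgrid(np.arange(W),np.arange(H)); D=f['depth']
X=np.stack([(U-f['cx'])/f['fx']*D,-(V-f['cy'])/f['fy']*D,-D],-1)@np.array(f['rotation']).T+f['position']
wh=(f['pixels'].min(2)>185)&(X[...,2]>76)&(X[...,2]<95)
n,l,st,c=cv2.connectedComponentsWithStats(wh.astype(np.uint8))
for i in range(1,n):
    if st[i,4]>200:
        p=X[l==i]; t=p[p[:,2]>84.5]; print(st[i],np.round(p.mean(0),1),len(t),np.round(t.mean(0),1) if len(t) else '', p[:,2].max())
s=r.state();R=np.array(s['eef_rot']);c=np.array([514.8,-44.2]);ax=np.array([.985,-.174])
print(np.round(R.T@(np.r_[c+20*ax,110]-np.array([470.5,101.5,231.3])),1))
```

```text
158 334 [539.2 -44.7  89. ] [539.5 -45.   88.4]
158 304 [518.1 -42.5  79. ] [518.2 -42.7  78.7]
158 320 [529.6 -43.9  84. ] [529.4 -43.7  84.4]
257 298 [523.9  38.7  86. ] [523.7  38.8  86.5]
158 275 [494.  -35.3  79. ] [493.8 -35.1  79.6]
195 252 [472.4  10.5 110. ] [472.4  10.5 110. ]
60 300 [ 498.5 -113.1   86. ] [ 498.7 -113.4   85.6]
365 298 [538.7 121.7  86. ] [538.6 121.7  86.2]
[ 138  273   39   64 2283] [517.5 -41.7  81.7] 528 [535.9 -45.3  86.8] 90.08169739885051
[ 34 291  35  29 882] [ 501.5 -121.4   85.9] 871 [ 501.5 -121.4   85.9] 88.41353766764507
[ 226  290   61   24 1340] [526.8  37.2  86.1] 1323 [526.8  37.3  86.1] 87.95022645225362
[ -89.1 -135.7  121.3]
```

Request:
arm_command(series="-16 -24 0 0;-31 -46 0 0;-46 -68 0 0;-61 -90 0 0;-76 -112 0 0;-91 -134 0 0;-91 -134 30 0;-91 -134 60 0;-91 -134 90 0;-91 -134 120 0")

```text
clock: 3.25
ee_pos: [536.7, -46.4, 110.2]
eef_rot: [[-0.985, 0.175, 0.0], [0.175, 0.985, -0.0], [-0.0, -0.0, -1.0]]
ft_force: [1.4, 0.4, 0.1]
opening: 0.1
grip_force: 0.0
```

Request:
arm_command(series="0 0 4 0;0 0 8 0;0 0 12 0;0 0 14 0;0 0 16 0;0 0 18 0;0 0 20 0;0 0 22 0;0 0 24 0;0 0 26 0")

```text
clock: 4.25
ee_pos: [537.4, -46.5, 85.5]
eef_rot: [[-0.985, 0.175, 0.001], [0.175, 0.985, -0.0], [-0.001, 0.0, -1.0]]
ft_force: [2.5, -0.3, 3.9]
opening: 0.0
grip_force: 1.7
```

Request:
arm_command(series="0 0 1 0;0 0 2 0;0 0 3 0;0 0 4 0;0 0 5 0;0 0 6 0;0 0 7 0;0 0 7.5 0;0 0 8 0;0 0 8 0")

```text
clock: 5.25
ee_pos: [536.8, -46.4, 78.4]
eef_rot: [[-0.985, 0.175, 0.0], [0.175, 0.985, 0.0], [-0.0, 0.001, -1.0]]
ft_force: [-8.1, 1.4, 28.5]
opening: -0.2
grip_force: 14.4
```

Request:
arm_command(series="0 0 -15 0;0 0 -35 0;0 0 -55 0;5 16 -55 0;10 32 -55 0;15 48 -55 0;20 64 -55 0;25 80 -55 0;25 80 -45 0;25 80 -30 0")

```text
clock: 6.25
ee_pos: [526.0, 36.8, 106.9]
eef_rot: [[-0.985, 0.174, 0.0], [0.174, 0.985, 0.0], [-0.0, 0.0, -1.0]]
ft_force: [0.3, -0.9, -0.8]
opening: -0.3
grip_force: 0.0
```

Run:
```python
from h import *
f=grab('wrist','w2.png')
s=r.state();print(s['ee_pos'],s['clock'],s['ft_force'])
for u,v in((0,0),): pass
```

```text
[524.66963418  36.32608553 104.34946671] 6.3 [-2.55992719 -0.47972651 -4.3510158 ]
```

View pics/w2.png

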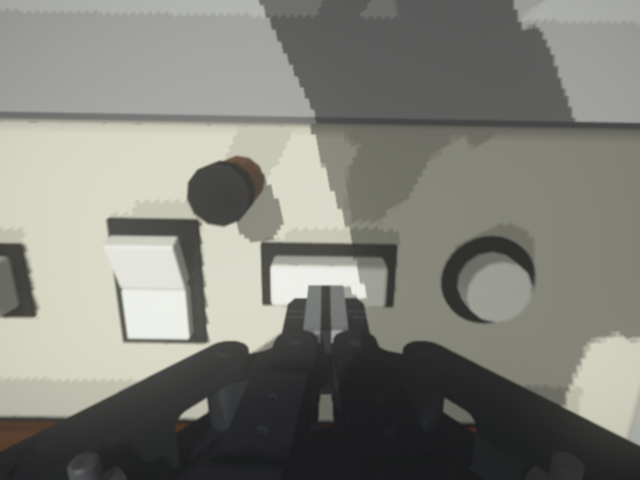

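The rocker now lies with its near half raised and its far half level, so it is on. The vial at (220,190) stands as before, and the fingertips at (325,300) are centred over the bar key.

Request:
arm_command(series="0 0 5 0;0 0 10 0;0 0 14 0;0 0 17 0;0 0 20 0;0 0 22 0;0 0 24 0;0 0 26 0;0 0 28 0;0 0 28 0")

```text
clock: 7.3
ee_pos: [526.1, 36.7, 79.1]
eef_rot: [[-0.985, 0.175, 0.0], [0.175, 0.985, -0.0], [-0.0, -0.0, -1.0]]
ft_force: [0.1, -0.3, -0.1]
opening: -0.2
grip_force: 0.0
```

Request:
arm_command(series="0 0 .5 0;0 0 1 0;0 0 1.5 0;0 0 2 0;0 0 2 0;0 0 2 0;0 0 2 0;0 0 2 0;0 0 2 0;0 0 2 0")

```text
clock: 8.3
ee_pos: [526.3, 36.8, 78.5]
eef_rot: [[-0.985, 0.175, 0.001], [0.175, 0.985, 0.001], [-0.0, 0.001, -1.0]]
ft_force: [-11.1, -1.0, 29.2]
opening: -0.2
grip_force: 14.4
```

Request:
arm_command(series="0 0 -15 0;0 0 -35 0;0 0 -50 0;0 16 -50 0;-1 32 -50 0;-2 48 -50 0;-3 64 -50 0;-3 77 -50 0;-3 77 -40 0;-3 77 -30 0")

```text
clock: 9.3
ee_pos: [542.3, 112.1, 106.3]
eef_rot: [[-0.985, 0.174, -0.0], [0.174, 0.985, -0.0], [0.0, -0.0, -1.0]]
ft_force: [-0.0, -0.4, 0.2]
opening: -0.2
grip_force: 0.0
```

Run:
```python
from h import *
f=grab('wrist','w3.png')
H,W=f['depth'].shape; U,V=np.meshgrid(np.arange(W),np.arange(H)); D=f['depth']
X=np.stack([(U-f['cx'])/f['fx']*D,-(V-f['cy'])/f['fy']*D,-D],-1)@np.array(f['rotation']).T+f['position']
for c,n in(((526.4,55),'bar'),((537,-46),'rocker far'),((501,-121),'sq'),((500,40),'panel')):
    m=np.hypot(X[...,0]-c[0],X[...,1]-c[1])<5; print(n,m.sum(),np.median(X[m][:,2]) if m.any() else '')
s=r.state();print(s['ee_pos'],s['clock'],s['ft_force'])
```

```text
bar 365 79.06949889162118
rocker far 17 78.46623541083238
sq 0 
panel 367 70.09975069678046
[541.41960795 111.34448395 104.63294892] 9.35 [-2.90884298 -1.09938679 -2.51893534]
```

View pics/w3.png

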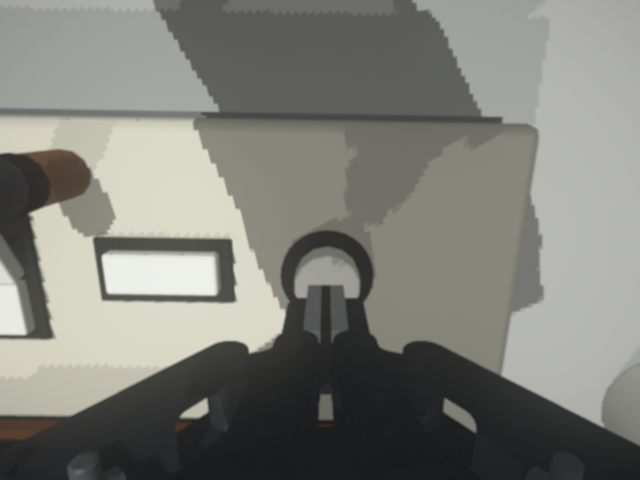

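The bar key top at (160,273) reads z = 79 mm, which is fully home. The fingertips at (325,295) are centred on the round button.

Request:
arm_command(series="0 0 5 0;0 0 10 0;0 0 14 0;0 0 17 0;0 0 20 0;0 0 22 0;0 0 24 0;0 0 26 0;0 0 27 0;0 0 27 0")

```text
clock: 10.35
ee_pos: [542.5, 112.0, 80.4]
eef_rot: [[-0.985, 0.175, 0.0], [0.175, 0.985, -0.0], [-0.0, -0.0, -1.0]]
ft_force: [-1.2, -1.6, 5.6]
opening: 0.1
grip_force: 2.3
```

Request:
arm_command(series="0 0 .5 0;0 0 1 0;0 0 1 0;0 0 1 0;0 0 1 0;0 0 1 0;0 0 1 0;0 0 1 0;0 0 1 0;0 0 1 0")

```text
clock: 11.35
ee_pos: [542.6, 112.1, 79.9]
eef_rot: [[-0.985, 0.175, 0.0], [0.175, 0.985, 0.0], [-0.0, 0.0, -1.0]]
ft_force: [-6.4, -1.4, 14.5]
opening: 0.0
grip_force: 7.6
```

14.5 N is well above the 5 N needed to reach the stop, so I am handing in.

```bash
python3 -c "
from station import r
s=r.state();print(s['ee_pos'],s['ft_force']);print(r.hand_in())"
```

```text
[542.55222167 112.06546449  79.91682572] [-6.4461268 -1.39667   14.5374036]
the job is handed in; nothing more can be done
None
```

I tipped the rocker fully on, pressed the bar key fully home, and handed the job in at 11.35 s with the round button held at its stop (14.5 N); I steered clear of the square key, vial, rack and bottle, but did not re-check them at the end.

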